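# Hang a ring carrier on the inspection rail at the mark

### The job

Take the ring carrier with the orange tab out of its rack and hook it onto the green end of the rail under the inspection lamp, hook straddling the rail. Then slide it along the rail, without lifting it off, until it hangs centred on the red mark, and let go so that it hangs still. Do not knock the lamp and leave the other carriers and the things on the bench alone.

Things in the scene. Friction and masses are not known exactly. Their poses are not given: they have to be found in the camera images.
- carrier: CARRIER TO HANG: upright flat ring carrier of 8 mm aluminium plate with ORANGE tab on top, standing in the slot of rack_a; 0.10 to 0.21 kg. Origin: centre of underside; z up, y across its thickness, x in its plane, away from the robot. Body plate x -33..37, z 0..90 mm; near-side spine x -25..-15, z 85..147. Total height 205. Rings on pegs stick out 10 mm from both faces of the plate.
- carrier_hook (a point): Where the rail's centre line lies when the carrier hangs properly: x 0, y 0, z 145 mm of the carrier. From the spine an inverted V (flanks 35 deg) arches over this point and sits on the rail; it ends on the far side in a short leg, x 17..26 mm, tip at z 128.
- carrier_mouth (a point): Middle of the hook's mouth, x 22, y 0, z 109 mm of the carrier. Like a coat hanger the hook is open only on its far (+x) side, 38 mm high, between the body plate's top (z 90) and the leg's tip (z 128): move the carrier away from the robot, held 28 to 42 mm above its hanging height, so that the rail goes in under the leg, then lower it until the V sits on the rail.
- carrier_tab (a point): Grip point in the orange tab (tab x -18..18, 10 mm thick, z 156..205): x 0, y 0, z 188 mm of the carrier (43 mm above the rail's centre line when hung). Fingers close across the carrier's y.
- rack_a: Wooden rack holding the orange-tab carrier: block 100 x 60 x 35 mm, fixed; origin centre of underside. Slot 77 mm (x) by 11 mm (y), 27 mm deep (floor 8 mm above the table); lift the carrier straight up at least 30 mm to leave it. It may be left or right of the robot.
- rack_b: The same rack on the other side, holding the spare carrier.
- stand: Fixed inspection stand. Origin on the table under the rail's middle; y along the rail to its green end, x away from the robot. Steel rail, 10 mm diameter, centre 200 mm above the table at x 0, y -215..215 mm, held by 16 mm posts at its ends, x 40 mm. GREEN paint from y 100 to 170 mm: where carriers are hooked on. Base plate 12 mm high, x -30..70 mm.
- rail_mid (a point): Middle of the rail's centre line, axes as the stand's.
- green_mid (a point): Middle of the green part of the rail, on its centre line (y 135 mm of the stand).
- mark_rail (a point): Centre of the RED band, 12 mm wide, painted on the rail: the mark. Its place along the rail varies, y -90 to 20 mm of the stand. A red clip on the lamp and a red tick on the base plate lie in line with it. Only paint and thin clips: no obstacle.
- lamp: White LED bar lamp, fixed to the stand along the whole rail: underside 355 mm above the table, 25 mm thick, x 10..60 mm of the stand. It leaves no room for a gripper pointing straight down at a hung carrier's tab: lean the tool back towards the robot by 30 to 45 degrees. Origin: level with the underside, above the rail's middle.
- spare: Carrier of the same shape with a BLUE tab, in the other rack. Leave alone. Origin as the carrier's.
- hung: Carrier of the same shape with a GREY tab, already hanging on the rail at y -180 to -165 mm of the stand, beyond the red mark. Leave alone. Origin as the carrier's.
- bench_block: Bystander: loose steel block 75 x 75 x 22 mm, origin centre of underside, on the table in front of the stand.
- dish: Bystander: loose white bowl, 70 mm across, 25 mm high, origin centre of underside, in front of the stand.
- jar: Bystander: loose small jar, 48 mm across, 60 mm high, at the left.
- loupe: Bystander: loose black loupe, 36 mm across, 30 mm high, at the left.
- mallet: Bystander: loose hammer 220 mm long, lying at the right.
There are look-alikes about, which are no part of the job. Leave any purple or turquoise look-alike of the carrier alone.

How it is judged:
By the outcome, as a careful person would: the job done as asked, in the order asked, and still so for the second after the job is handed in, with the robot touching nothing.
It also fails if it takes over 51 s, if anything falls off the work surface, if the arm or the gripper's body presses on something with over 40 N, if the wrist force passes 120 N, or if a joint passes its speed limit or range.

### The arm

A 6-joint arm with a two-finger parallel gripper is mounted at the origin on the work surface. World frame = base frame: x ahead of the robot, y to its left, z up, the work surface at z = 0. Lengths are in mm, angles in rad, forces in N, time in s.
With the tool pointing down it reaches from about 350 to 975 mm from the base axis. Payload 7.1 kg.
Tool frame: the origin (TCP) lies at the very end of the fingers, on their centre line; the grasp point (between the pads) lies env.grip_depth behind it (env.grip_depth is the distance from the TCP to the grasp point, in mm); z points along the fingers, y is the line along which they close (so a half turn about z gives the same grasp; the last joint's range is limited). The gripper opens to 88 mm and grips with 3 to 60 N. Pads are 20 mm wide; open, the fingers measure 115 mm over their backs; the gripper's body (75 mm by 178 mm) begins 61 mm behind the grasp point.
Start: joints at [1.1, 0.423, 1.63, -0, 1.089, -0.019], TCP at [272.833, 562.287, 222.675] pointing down, gripper open.
Joint ranges: [-3, 3], [-0.9, 2.11], [0.09, 2.58], [-1.31, 4.45], [0.11, 2.69], [-2.54, 2.54]. Speed limits (rad/s): [2.39, 2.39, 3.01, 3.14, 3.14, 3.14].

### API

Orientations are given as a rotation vector (axis times angle).
In Python, from workcell import env, imaging, models gives the robot as it stands.
- The arm moves only by the shell command python3 -m jog 'ROWS' [OPENING] [FORCE]. ROWS is text: rows parted by semicolons, each of 4 numbers parted by spaces: the shift along the tool's x, y, z in mm, then the turn about the tool's z in degrees. A call has 1 to 12 rows; each row shifts and turns the commanded pose from where the row before left it, along the tool's axes as they then stand; what a row does not reach is not made up. A row lasts 1/10 s, in which the tool goes at most 50 mm and 8.59 degrees, less where a joint would pass 70% of its speed; a pose out of reach is approached as far as the arm can. A call is refused whole if a number of a shift passes 50 or a number of a turn 8.59, either way. A call with a gripper value outside its range is refused whole. OPENING is the finger opening in mm, from 0 to 87.8, set as the call begins (- or left out, the last holds). The fingers move at their own pace and stop on an object; FORCE is the grip in N (left out, the last holds). Time passes only in rows, so rows that do not move let the fingers close. It gives the time, the measured TCP pose, the force, the opening and the grip force at its end, in the units of the state.
- env.read_state(): the state, without advancing time (a new reading comes with each control period).
- imaging.snapshot(name): name is "side" or "top" or "wrist"; returns a dict with "img" (420x560x3 uint8, red, green, blue), "intrinsics" (3x3 intrinsics, pixels), "world_from_camera" (4x4, takes a point from camera to world coordinates). Camera axes: x right, y up, looking along -z (the intrinsics and any distortion apply to the point x, -y, -z); pixel columns grow to the right and rows downward; lengths in mm; the calibration is good to about 2 mm. A picture is of the moment at which its call begins. There is no depth.
- env.sign_off(): hands the job in; it is judged then, once.
Trained networks look in a picture, given as the dict that the camera call returned (one of the last four; its "shot" number tells which), for a name from the list of things; names that differ only in an ending like _2 or _b are one class to them, and where a whole thing is asked for, a point or a joint stands for the part that bears it (a point fixed in the world has none). Each returns a list of dicts, best first, with "p" (0 to 1); they miss things now and then, are a little off and sometimes report something else, mostly with a low value. They report only what shows in the picture. A call takes as long as a camera call. They do not tell look-alikes from the thing itself.
- models.cut_out(picture, thing): "region" (420x560 bool, what is visible of it) and "at" ([column, row] in pixels, amid what is visible of it).
The state is a dict: "clock": time; "qpos": joint angles; "qvel": joint speeds; "tau": joint torques, N m; "ee_pos": TCP position; "ee_rot": TCP orientation; "force": force on the tool from outside, world axes, zero at the start; "torque": the same for the moment, N m; "gripper_width": opening from 0.0 (shut) to 1.0 (fully open); "finger_force": force on a finger pad.
Only numpy, scipy, OpenCV 4.12 (cv2) and the standard library are available. Lean on these libraries where they do the work, as an engineer would, in place of code of your own. Each camera call takes 0.05 s, during which the arm holds its last target. There are 200 camera calls.

## Working session

There is one attempt and no reset: what is moved stays moved. The work goes in short steps, Python scripts to look and compute and a shell command to move; the robot and the scene stay as the last step left them, time stands still between calls to the robot, and variables do not carry over. Pictures are saved under pics/ and viewed, at most 12 in all, crops included, and the job is handed in when it is done.

```bash
mkdir -p pics; ls; cat > h.py <<'E'
from workcell import env, imaging, models
import numpy as np, cv2
def P(s):
    K=np.array(s["intrinsics"]);T=np.linalg.inv(np.array(s["world_from_camera"]));return K,T
def proj(s,p):
    K,T=P(s);c=T@np.append(p,1.);v=K@np.array([c[0],-c[1],-c[2]]);return v[:2]/v[2]
def ray(s,uv):
    K=np.array(s["intrinsics"]);W=np.array(s["world_from_camera"])
    d=np.linalg.inv(K)@np.array([uv[0],uv[1],1.]);d=W[:3,:3]@np.array([d[0],-d[1],-d[2]]);return W[:3,3],d/np.linalg.norm(d)
def atz(s,uv,z):
    o,d=ray(s,uv);return o+d*(z-o[2])/d[2]
def tri(obs):
    A=np.zeros((3,3));b=np.zeros(3)
    for s,uv in obs:
        o,d=ray(s,uv);M=np.eye(3)-np.outer(d,d);A+=M;b+=M@o
    p=np.linalg.solve(A,b);return p,[np.round(proj(s,p)-uv,1) for s,uv in obs]
def save(s,n,crop=None,k=1):
    im=s["img"][:,:,::-1]
    if crop: im=im[crop[1]:crop[3],crop[0]:crop[2]]
    cv2.imwrite("pics/"+n,cv2.resize(im,None,fx=k,fy=k,interpolation=cv2.INTER_CUBIC))
E
python3 - <<'E'
from h import *
for n in("side","top"):
    s=imaging.snapshot(n);save(s,n+"0.png",k=1.4);print(n,np.round(s["world_from_camera"],2).tolist(),s["intrinsics"])
    for t in("carrier","carrier_tab","rack_a","mark_rail","green_mid","rail_mid","hung"):
        print(t,[(round(d["p"],2),np.round(d["at"]).tolist()) for d in models.cut_out(s,t)])
print(env.grip_depth,env.read_state())
E
```

```text
pics
side [[-0.92, 0.19, -0.34, 5.22], [-0.39, -0.48, 0.79, 1060.62], [-0.01, 0.86, 0.51, 922.81], [0.0, 0.0, 0.0, 1.0]] [[495.40979293   0.         267.15128369]
 [  0.         495.40979293 213.25848741]
 [  0.           0.           1.        ]]
carrier [(0.96, [286.0, 302.0]), (0.84, [183.0, 318.0]), (0.81, [301.0, 363.0]), (0.15, [210.0, 162.0])]
carrier_tab [(0.92, [302.0, 362.0]), (0.85, [288.0, 300.0]), (0.45, [216.0, 340.0])]
rack_a [(0.88, [224.0, 359.0])]
mark_rail []
green_mid [(0.73, [202.0, 177.0])]
rail_mid [(0.94, [204.0, 177.0])]
hung []
top [[-0.01, 0.98, -0.21, 177.21], [-1.0, -0.01, -0.0, 16.03], [-0.0, 0.21, 0.98, 1513.55], [0.0, 0.0, 0.0, 1.0]] [[491.59476367   0.         281.92783454]
 [  0.         491.59476367 216.40293338]
 [  0.           0.           1.        ]]
carrier [(0.87, [189.0, 192.0]), (0.73, [209.0, 272.0]), (0.71, [176.0, 298.0]), (0.56, [181.0, 234.0])]
carrier_tab [(0.84, [185.0, 190.0]), (0.84, [174.0, 300.0]), (0.58, [179.0, 231.0]), (0.42, [213.0, 268.0]), (0.18, [296.0, 165.0])]
rack_a [(0.68, [189.0, 245.0]), (0.56, [387.0, 241.0]), (0.26, [428.0, 196.0])]
mark_rail [(0.66, [333.0, 131.0])]
green_mid [(0.66, [294.0, 166.0])]
rail_mid [(0.8, [295.0, 165.0])]
hung [(0.92, [359.0, 163.0])]
18.700000000000003 {'clock': 0.8, 'qpos': array([ 1.09999286e+00,  4.23084724e-01,  1.62990460e+00,  6.49974082e-07,
        1.08857784e+00, -1.90394903e-02]), 'qvel': array([ 0.00196406,  0.00064787, -0.00228414, -0.00158989,  0.00169223,
       -0.00130898]), 'tau': array([ 7.99293730e-05, -5.44502914e+01, -2.74032247e+01,  6.42371946e-02,
        1.64247619e-02,  6.20337019e-06]), 'ee_pos': array([272.83979872, 562.28997625, 222.68279556]), 'ee_rot': array([7.03609246e-01, 3.06178104e+00, 3.90597857e-05]), 'force': array([-0.06193527,  0.57069478,  0.71233402]), 'torque': array([-0.01313959, -0.0100919 ,  0.02845949]), 'finger_force': 0.0, 'gripper_width': 0.9987412481419432}
```

View pics/side0.png

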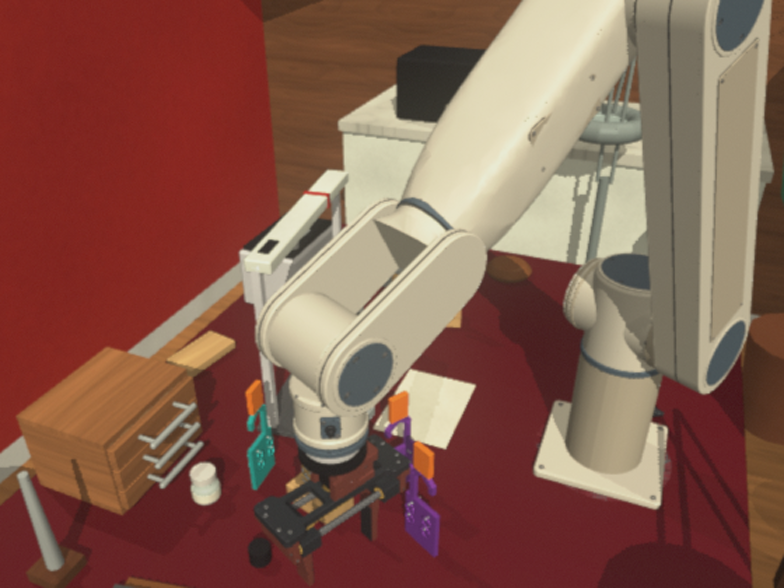

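View pics/top0.png

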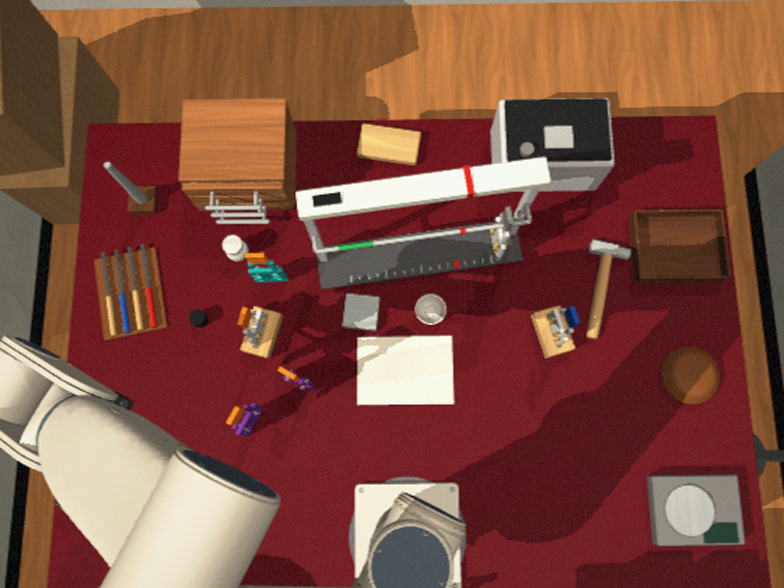

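The top view shows four orange tabs (pixels at 560 wide):
- Turquoise carrier, (185,190)
- Aluminium carrier in the wooden rack, (176,228)
- Purple carrier, (209,268)
- Second purple carrier, (174,300)

The one to take is the aluminium carrier in the left rack. The green part of the rail is at about (254,175), the red mark at (330,165), and the hung carrier at (359,163). I'll check the choice in a close crop and look at jog's usage text.

```bash
python3 -m jog 2>&1 | tail -15; python3 -m jog --help 2>&1 | tail -15; python3 - <<'E'
from h import *
s=imaging.snapshot("top")
im=s["img"][:,:,::-1]
a=cv2.resize(im[205:265,155:215],(480,480),interpolation=cv2.INTER_CUBIC)
b=cv2.resize(im[110:210,210:390],(792,440),interpolation=cv2.INTER_CUBIC)[:,:]
cv2.imwrite("pics/a1.png",a);cv2.imwrite("pics/b1.png",b)
E
```

```text
invalid input
schema error: expected rows of numbers
```

View pics/a1.png

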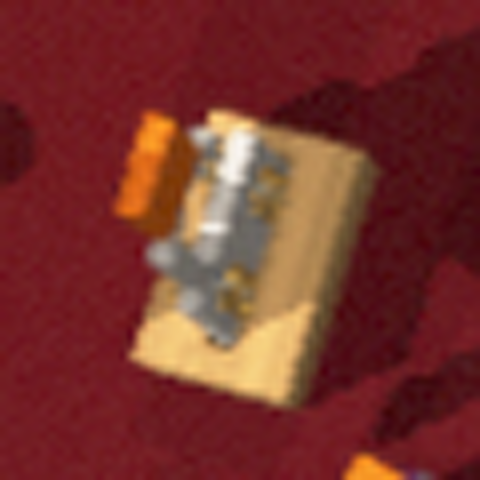

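View pics/b1.png

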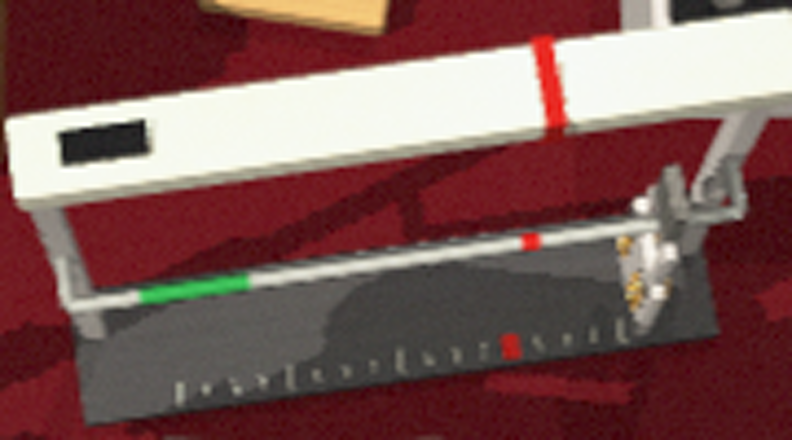

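The crop confirms an aluminium carrier with an orange tab in the wooden rack. The rack's top corners are at crop (212,110), (132,355), (295,400) and (368,158). In the rail crop, the green runs from (142,293) to (248,281) and the red mark is at (531,241).

```bash
python3 - <<'E'
from h import *
s=imaging.snapshot("top")
c=lambda u,v:(155+u/8-.5,205+v/8-.5)
r=lambda u,v:(210+u/4.4-.5,110+v/4.4-.5)
Q=[atz(s,c(*p),35)[:2] for p in[(212,110),(132,355),(295,402),(368,158)]]
print("rack",np.round(Q,1).tolist(),np.round(np.mean(Q,0),1),[np.linalg.norm(Q[i]-Q[i-1]).round(1) for i in range(4)])
for i,j in((0,1),(3,2)):
    d=Q[i]-Q[j];print("yaw",np.degrees(np.arctan2(d[1],d[0])))
# tab top z=213
print("tab",[atz(s,c(*p),213)[:2].round(1).tolist() for p in[(150,110),(115,212),(165,118)]])
R={n:atz(s,r(*p),z)[:2] for n,p,z in[("g0",(142,293),200),("g1",(248,281),200),("red",(531,241),200),("tick",(512,346),12),("hung",(655,225),200),("lampL",(18,208),355),("lampR",(560,133),355),("baseL",(86,424),12),("baseR",(718,333),12)]}
for k,v in R.items():print(k,v.round(1))
d=R["g0"]-R["red"];print(np.degrees(np.arctan2(d[1],d[0]))-90)
d=R["baseL"]-R["baseR"];print(np.linalg.norm(d),np.degrees(np.arctan2(d[1],d[0]))-90)
d=R["g0"]-R["g1"];print(np.linalg.norm(d))
import cv2
hsv=cv2.cvtColor(s["img"],cv2.COLOR_RGB2HSV)
from workcell import models
E
```

```text
rack [[492.3, 329.1], [397.6, 356.5], [378.9, 294.2], [472.7, 268.6]] [435.4 312.1] [np.float64(63.5), np.float64(98.6), np.float64(65.1), np.float64(97.2)]
yaw -16.18215110660917
yaw -15.232385589712162
tab [[454.6, 312.4], [419.7, 323.0], [451.8, 307.2]]
g0 [574.8 128.6]
g1 [581.8  61.5]
red [ 605.8 -118.4]
tick [ 588.4 -121.4]
hung [ 615.4 -197.6]
lampL [578.6 185.3]
lampR [ 619.  -121.1]
baseL [534.9 184.2]
baseR [ 596.1 -269.8]
7.157798221149022
458.095153240941 7.674630639026304
67.44513891755477
```

The geometry checks out:
- **Rack A:** centre about (435,312), yaw −15.7°, sides measuring 64 × 98 mm against 60 × 100 given.
- **Stand:** yaw about +7.3°, green middle about (578,95), mark about (606,−118), which is y ≈ −80 on the stand.

The jog rows have no tilt command, so I'll test whether the arm tilts the tool at the edge of its reach. I'll do this high up with the gripper empty.

```bash
python3 -m jog '0 0 -50 0;0 0 -50 0;0 0 -50 0;0 0 -50 0;0 0 -50 0;0 0 -50 0;0 0 -50 0;0 0 -50 0;0 0 -50 0;0 0 -50 0;0 0 -50 0'; python3 -c "
from h import *
s=env.read_state();print(s['qpos'].round(3),s['ee_pos'].round(1),s['ee_rot'].round(3))"
```

```text
clock: 2.0
ee_pos: [272.4, 561.3, 775.2]
ee_rot: [0.704, 3.061, 0.002]
force: [0.9, 0.8, 0.9]
gripper_width: 0.997
finger_force: 0.0
[ 1.1    0.359  0.53  -0.     2.251 -0.019] [272.4 561.3 775.2] [7.040e-01 3.061e+00 2.000e-03]
```

```bash
python3 -m jog '0 0 -50 0;0 0 -50 0;0 0 -50 0;0 0 -50 0;0 0 -50 0;0 0 -50 0'; python3 -c "
from h import *
s=env.read_state();print(s['qpos'].round(3),s['ee_pos'].round(1),s['ee_rot'].round(3))"
```

```text
clock: 2.6
ee_pos: [217.5, 447.6, 919.2]
ee_rot: [-0.702, -3.054, 0.036]
force: [-0.9, -0.5, 0.4]
gripper_width: 0.996
finger_force: 0.0
[ 1.093  0.389  0.087  0.005  2.689 -0.021] [217.5 447.6 919.2] [-0.702 -3.054  0.036]
```

```bash
for i in 1 ; do python3 -m jog '0 50 0 0;0 50 0 0;0 50 0 0' | sed -n 2,3p; python3 -c "
from h import *
s=env.read_state();print(s['qpos'].round(3))"; python3 -m jog '0 0 -50 0;0 0 -50 0;0 0 -50 0;0 0 -50 0' | sed -n 2,3p;  python3 -c "
from h import *
s=env.read_state();q=s['qpos'];print(q.round(3),q[1]+q[2]+q[4])"; done
```

```text
ee_pos: [241.4, 496.9, 869.6]
ee_rot: [-0.695, -3.025, 0.177]
[ 1.095  0.483  0.088  0.008  2.689 -0.017]
ee_pos: [217.0, 445.0, 921.5]
ee_rot: [-0.702, -3.052, 0.027]
[ 1.09   0.385  0.086  0.012  2.689 -0.019] 3.1607636892430295
```

```bash
cat > q.sh <<'E'
python3 -c "
from h import *
from scipy.spatial.transform import Rotation as R
s=env.read_state();q=s['qpos'];M=R.from_rotvec(s['ee_rot']).as_matrix()
print(round(s['clock'],1),q.round(3),s['ee_pos'].round(1),'pitchsum',round(q[1]+q[2]+q[4]-np.pi,3),'z',M[:,2].round(3),'y',M[:,1].round(3),'F',np.array(s['force']).round(1),round(s['gripper_width']*88,1),round(s['finger_force'],1))"
E
python3 -m jog '0 -50 0 0;0 -50 0 0;0 -50 0 0;0 -50 0 0;0 -50 0 0;0 -50 0 0' >/dev/null; sh q.sh; python3 -m jog '0 0 50 0;0 0 50 0;0 0 50 0;0 0 50 0'>/dev/null; sh q.sh
```

```text
3.9 [ 1.05  -0.205  0.752  0.008  2.613 -0.063] [ 87.2 178.3 927.9] pitchsum 0.019 z [-0.013 -0.014 -1.   ] y [ 0.437  0.899 -0.019] F [ 0.5 -0.1  0. ] 87.5 0.0
4.3 [ 1.054 -0.441  1.402  0.005  2.199 -0.062] [ 85.5 176.9 726. ] pitchsum 0.019 z [-0.013 -0.014 -1.   ] y [ 0.437  0.899 -0.018] F [-0.1 -1.1  0. ] 87.9 0.0
```

```bash
python3 -m jog '0 0 -50 0;0 0 -50 0;0 0 -50 0;0 0 -50 0;0 0 -50 0;0 0 -50 0' >/dev/null; sh q.sh; python3 -m jog '0 0 -50 0;0 0 -50 0;0 0 -50 0'>/dev/null; sh q.sh;python3 -m jog '0 0 -50 0;0 0 -50 0;0 0 -50 0'>/dev/null; sh q.sh
```

```text
4.9 [ 1.051 -0.119  0.539  0.009  2.688 -0.059] [ 93.8 190.6 973.2] pitchsum -0.034 z [ 0.013  0.031 -0.999] y [0.437 0.899 0.034] F [-0.4  0.2 -0.3] 87.8 0.0
5.2 [ 1.055 -0.092  0.421  0.009  2.689 -0.055] [ 95.2 194.5 999.8] pitchsum -0.124 z [ 0.058  0.109 -0.992] y [0.433 0.893 0.124] F [ 0.2 -0.4 -0.4] 88.1 0.0
5.5 [ 1.059 -0.088  0.323  0.008  2.689 -0.052] [  89.5  185.8 1024.4] pitchsum -0.217 z [ 0.103  0.189 -0.977] y [0.426 0.879 0.215] F [ 0.5 -0.5  0.4] 87.8 0.0
```

Pushing into the joint limits tilts the tool step by step, and the tilt stays afterwards. So the plan is:
1. Return to vertical.
2. Grasp the carrier.
3. Yaw to the stand.
4. Tilt back high up.
5. Hook on.

I'll undo this test tilt now.

```bash
python3 -m jog '0 40 30 0;0 50 20 0;0 50 20 0;0 50 10 0;0 50 10 0;0 50 10 0' >/dev/null; sh q.sh; python3 -m jog '0 50 0 0;0 50 0 0;0 50 0 0'>/dev/null; sh q.sh
```

```text
6.1 [ 1.097  0.311  0.093 -0.008  2.528 -0.028] [218.3 448.5 961.1] pitchsum -0.21 z [ 0.099  0.183 -0.978] y [0.427 0.88  0.208] F [ 0.7  1.5 -0.9] 87.8 0.0
6.4 [ 1.101  0.403  0.086 -0.007  2.381 -0.023] [262.5 539.6 924. ] pitchsum -0.272 z [ 0.126  0.238 -0.963] y [0.42  0.867 0.269] F [0.3 0.7 0.8] 87.6 0.0
```

```bash
python3 -m jog '0 -20 -50 0;0 -20 -50 0;0 -20 -50 0' >/dev/null; sh q.sh; python3 -m jog '0 50 40 0;0 50 40 0;0 50 40 0'>/dev/null; sh q.sh
```

```text
6.7 [ 1.098  0.267  0.086 -0.006  2.486 -0.026] [209.6 433.  988.3] pitchsum -0.303 z [ 0.139  0.264 -0.954] y [0.416 0.859 0.298] F [ 0.1 -0.3  0.5] 88.3 0.0
7.0 [ 1.102  0.408  0.087 -0.006  2.334 -0.022] [269.6 554.8 924.8] pitchsum -0.313 z [ 0.143  0.272 -0.951] y [0.414 0.857 0.308] F [-0.  -0.4 -0.4] 87.6 0.0
```

```bash
cat > d.py <<'E'
import sys
from h import *
from scipy.spatial.transform import Rotation as R
s=env.read_state();M=R.from_rotvec(s['ee_rot']).as_matrix()
D=np.array(list(map(float,sys.argv[1:4])))-s['ee_pos']
t=M.T@D;n=int(np.ceil(np.linalg.norm(t)/48));print('tool total',t.round(1),'rows',n,'per row',(t/n).round(1))
E
python3 d.py 300 -350 850; sh q.sh
```

```text
tool total [-423.2 -785.5 -171. ] rows 19 per row [-22.3 -41.3  -9. ]
7.0 [ 1.102  0.408  0.087 -0.006  2.334 -0.022] [269.6 554.8 924.8] pitchsum -0.313 z [ 0.143  0.272 -0.951] y [0.414 0.857 0.308] F [-0.  -0.4 -0.4] 87.6 0.0
```

```bash
python3 -m jog '-22 -41 -4 0;-22 -41 -4 0;-22 -41 -4 0;-22 -41 -4 0;-22 -41 -4 0;-22 -41 -4 0;-22 -41 -9 0;-22 -41 -9 0;-22 -41 -9 0;-22 -41 -9 0;-22 -41 -9 0;-22 -41 -9 0' >/dev/null; sh q.sh; python3 d.py 300 -350 900
```

```text
8.2 [-0.282 -0.252  1.022  0.394  2.264 -1.131] [290.7  23.5 857. ] pitchsum -0.109 z [ 0.145  0.265 -0.953] y [0.413 0.859 0.302] F [1.5 0.6 0.2] 87.8 0.0
tool total [-172.5 -304.  -138.8] rows 8 per row [-21.6 -38.  -17.4]
```

```bash
python3 -m jog '-22 -38 -17 0;-22 -38 -17 0;-22 -38 -17 0;-22 -38 -17 0;-22 -38 -17 0;-22 -38 -17 0;-22 -38 -17 0;-22 -38 -17 0' >/dev/null; sh q.sh; python3 -m jog '0 0 -50 0;0 0 -50 0;0 0 -50 0;0 0 -50 0' >/dev/null;sh q.sh
```

```text
9.0 [-1.051  0.263  0.395  0.506  2.59  -1.75 ] [ 304.7 -350.   897.3] pitchsum 0.105 z [ 0.143  0.263 -0.954] y [0.415 0.859 0.299] F [ 0.3 -0.1  0.4] 88.3 0.0
9.4 [-1.161  0.328  0.118  0.76   2.689 -1.573] [ 267.4 -351.7  955.8] pitchsum -0.006 z [ 0.235  0.214 -0.948] y [0.415 0.86  0.297] F [-0.4  0.   0.4] 87.8 0.0
```

```bash
python3 -m jog '-18 -14 -44 0;-18 -14 -44 0;-18 -14 -44 0;-18 -14 -44 0' >/dev/null;sh q.sh;  python3 -m jog '-18 -14 -44 0;-18 -14 -44 0;-18 -14 -44 0;-18 -14 -44 0' >/dev/null;sh q.sh
```

```text
9.8 [-1.29   0.352  0.086  0.804  2.689 -1.652] [ 226.3 -389.3  955.3] pitchsum -0.015 z [ 0.273  0.19  -0.943] y [0.416 0.861 0.294] F [-0.3 -0.6  0.9] 88.0 0.0
10.2 [-1.405  0.358  0.086  0.825  2.689 -1.744] [ 182.4 -414.7  953.2] pitchsum -0.008 z [ 0.297  0.171 -0.939] y [0.418 0.861 0.289] F [-0.8  0.3  0.3] 87.9 0.0
```

```bash
python3 d.py 150 -200 900
```

```text
tool total [140.4 156.   77. ] rows 5 per row [28.1 31.2 15.4]
```

```bash
python3 -m jog '28 31 15 0;28 31 15 0;28 31 15 0;28 31 15 0;28 31 15 0;0 0 0 0' >/dev/null;sh q.sh;  python3 -m jog '3 15 -48 0;3 15 -48 0;3 15 -48 0;3 15 -48 0' >/dev/null;sh q.sh
```

```text
10.8 [-1.392 -0.175  0.844  0.579  2.507 -2.019] [ 151.3 -205.5  908.4] pitchsum 0.034 z [ 0.3    0.166 -0.939] y [0.417 0.863 0.285] F [-0.2  1.   0.4] 87.8 0.0
11.2 [-1.450e+00 -2.000e-03  3.280e-01  1.053e+00  2.689e+00 -1.538e+00] [ 152.9 -184.7 1024.8] pitchsum -0.127 z [ 0.367  0.128 -0.921] y [0.42  0.861 0.287] F [0.5 0.1 0. ] 87.7 0.0
```

```bash
python3 d.py -300 -380 850
```

```text
tool total [ 325.6 -408.5  -30.3] rows 11 per row [ 29.6 -37.1  -2.8]
```

```bash
python3 -m jog '30 -37 10 0;30 -37 10 0;30 -37 10 0;30 -37 -3 0;30 -37 -3 0;30 -37 -3 0' >/dev/null;sh q.sh;  python3 -m jog '30 -37 -10 0;30 -37 -10 0;30 -37 -10 0;30 -37 -10 0;30 -37 -10 0' >/dev/null;sh q.sh
```

```text
11.8 [-2.072  0.011  0.663  0.675  2.689 -2.538] [ -49.  -290.3  922.4] pitchsum 0.222 z [ 0.381  0.127 -0.916] y [0.441 0.846 0.301] F [-0.1 -0.7  0.8] 87.7 0.0
12.3 [-2.246  0.348  0.341  0.791  2.689 -2.541] [-200.6 -424.   891.4] pitchsum 0.236 z [ 0.451  0.066 -0.89 ] y [0.487 0.817 0.308] F [-0.  -0.4  0.1] 88.0 0.0
```

```bash
python3 -m jog '-17 15 -44 8;-17 15 -44 8;-17 15 -44 8;-17 15 -44 8' >/dev/null;sh q.sh; python3 d.py -200 -424 1150
```

```text
12.7 [-2.229  0.385  0.1    1.151  2.689 -1.652] [-152.6 -419.1  955.2] pitchsum 0.032 z [ 0.476 -0.038 -0.879] y [0.787 0.464 0.406] F [ 0.5  0.1 -0.5] 88.1 0.0
tool total [ -34.5   39.6 -193.5] rows 5 per row [ -6.9   7.9 -38.7]
```

```bash
python3 -m jog '-12 10 -46 0;-12 10 -46 0;-12 10 -46 0;-12 10 -46 0' >/dev/null;sh q.sh; python3 d.py -250 -470 955
```

```text
13.1 [-2.313  0.333  0.086  1.327  2.689 -1.545] [-143.5 -368.5  988.4] pitchsum -0.034 z [ 0.495 -0.088 -0.865] y [0.787 0.468 0.403] F [ 0.3 -0.3  0.1] 88.3 0.0
tool total [ -40.  -144.7  -14.9] rows 4 per row [-10.  -36.2  -3.7]
```

```bash
python3 -m jog '-22 -15 -42 0;-22 -15 -42 0;-22 -15 -42 0;-22 -15 -42 0' >/dev/null;sh q.sh; python3 d.py 100 -300 800
```

```text
13.5 [-2.385  0.374  0.087  1.285  2.689 -1.662] [-194.5 -378.5  970. ] pitchsum 0.008 z [ 0.498 -0.107 -0.86 ] y [0.789 0.467 0.399] F [ 0.5 -0.5 -0.8] 87.6 0.0
tool total [ 17.1 201.1 284.7] rows 8 per row [ 2.1 25.1 35.6]
```

```bash
python3 - <<'E'
from h import *
from scipy.spatial.transform import Rotation as R
s=env.read_state();M=R.from_rotvec(s['ee_rot']).as_matrix()
for a in(74.3,77.9):
    v=M.T@np.array([np.cos(np.radians(a)),np.sin(np.radians(a)),0]);th=np.degrees(np.arctan2(-v[0],v[1]));print(a,v.round(3),'turn',th)
p=s['ee_pos'];th=-0
# waypoint plan with n turn rows of tau each: print rows
def rows(p,M,tgt,n,tau):
    out=[]
    for i in range(n):
        d=M.T@((np.array(tgt)-p)/ (n-i)); out.append((d.round(0),tau)); p=p+M@d.round(0); M=M@R.from_rotvec([0,0,np.radians(tau)]).as_matrix()
    return out,p,M
o,p,M=rows(p,M,(120,-320,850),7,-7);print(o)
E
```

```text
74.3 [0.748 0.663 0.032] turn -48.467935091673915
77.9 [0.783 0.622 0.   ] turn -51.56637871092728
[(array([-3., 33., 36.]), -7), (array([-7., 32., 36.]), -7), (array([-11.,  31.,  36.]), -7), (array([-15.,  29.,  36.]), -7), (array([-18.,  27.,  37.]), -7), (array([-22.,  24.,  36.]), -7), (array([-24.,  22.,  37.]), -7)]
```

```bash
python3 -m jog '2 25 36 0;2 25 36 0;2 25 36 0;2 25 36 0;2 25 36 0;2 25 36 0;2 25 36 0;2 25 36 0' >/dev/null;sh q.sh; python3 d.py 330 0 650
```

```text
14.3 [-1.848 -0.28   1.22   0.652  2.13  -1.931] [  90.2 -308.4  811.6] pitchsum -0.072 z [ 0.503 -0.111 -0.857] y [0.788 0.466 0.402] F [ 1.1 -0.7  0.7] 88.2 0.0
tool total [237.8 267.6 224.8] rows 9 per row [26.4 29.7 25. ]
```

```bash
python3 -m jog '26 30 25 0;26 30 25 0;26 30 25 0;26 30 25 0;26 30 25 0;26 30 25 0;26 30 25 0;26 30 25 0;26 30 25 0' 50 >/dev/null;sh q.sh; cat > plan.py <<'E'
import sys
from h import *
from scipy.spatial.transform import Rotation as R
# plan.py x y z nrows totalturn
s=env.read_state();M=R.from_rotvec(s['ee_rot']).as_matrix();p=s['ee_pos']
a=list(map(float,sys.argv[1:]));n=int(a[3]);tau=round(a[4]/n,2)
for i in range(n):
    d=(M.T@((np.array(a[:3])-p)/(n-i))).round(0);p=p+M@d;M=M@R.from_rotvec([0,0,np.radians(tau)]).as_matrix();print(d,end=' ')
print(tau,'->',p.round(1),'y',M[:,1].round(3))
E
python3 plan.py 406 319 249 9 -48; python3 plan.py 390 322 280 12 -48
```

```text
15.2 [-0.546 -0.61   1.627  0.162  1.63  -0.943] [267.4 -90.3 693.8] pitchsum -0.495 z [ 0.484 -0.106 -0.869] y [0.8   0.455 0.39 ] F [-0.2 -0.8  0.1] 49.8 0.0
[50. 14. 46.] [48. 18. 46.] [46. 23. 45.] [44. 27. 46.] [42. 31. 45.] [38. 35. 46.] [35. 38. 45.] [32. 41. 46.] [27. 44. 45.] -5.33 -> [406.2 319.4 249.4] y [0.273 0.961 0.035]
[37. 10. 31.] [36. 13. 31.] [36. 15. 31.] [34. 18. 31.] [33. 20. 31.] [32. 23. 31.] [30. 25. 32.] [28. 27. 31.] [26. 28. 32.] [24. 30. 31.] [22. 32. 32.] [19. 34. 31.] -4.0 -> [390.1 322.3 280.3] y [0.272 0.962 0.035]
```

```bash
python3 -m jog '37 10 31 -4;36 13 31 -4;36 15 31 -4;34 18 31 -4;33 20 31 -4;32 23 31 -4;30 25 32 -4;28 27 31 -4;26 28 32 -4;24 30 31 -4;22 32 32 -4;19 34 31 -4' 50 >/dev/null;sh q.sh; python3 - <<'E'
from h import *
s=imaging.snapshot("top");w=imaging.snapshot("wrist");sd=imaging.snapshot("side")
for n,x in(("top",s),("wrist",w),("side",sd)):
    print(n,[(round(d["p"],2),np.round(d["at"]).tolist()) for d in models.cut_out(x,"carrier_tab")], proj(x,[435.5,312.5,196]).round(1))
save(w,"w1.png")
E
```

```text
16.4 [ 0.839 -0.027  1.99  -0.528  0.982 -0.083] [406.3 276.  346.7] pitchsum -0.195 z [ 0.471 -0.103 -0.876] y [0.363 0.928 0.085] F [0.7 0.9 0.7] 50.0 0.0
top [(0.89, [182.0, 194.0]), (0.72, [179.0, 225.0]), (0.61, [212.0, 268.0])] [174.3 226.4]
wrist [(0.82, [330.0, 200.0]), (0.62, [144.0, 26.0]), (0.59, [303.0, 94.0])] [314.  136.8]
side [(0.98, [225.0, 329.0]), (0.94, [284.0, 326.0]), (0.77, [302.0, 362.0]), (0.75, [185.0, 316.0])] [224.  295.9]
```

View pics/w1.png

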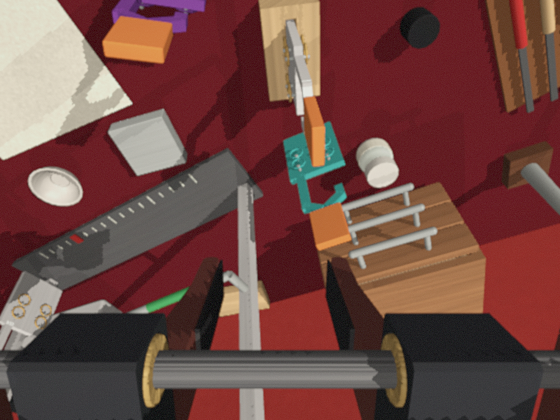

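The wrist view shows the aluminium carrier's orange tab at (314,130), against (314,137) predicted. The turquoise tab is at (330,225) and a purple one's at (140,40). I'll refine the tab position with an orange mask.

```bash
python3 - <<'E'
from h import *
from scipy.optimize import least_squares
from scipy.spatial.transform import Rotation as R
obs=[]
for n,box in(("wrist",(295,85,335,175)),("top",(165,212,192,242))):
    s=imaging.snapshot(n);hs=cv2.cvtColor(s["img"],cv2.COLOR_RGB2HSV)
    m=cv2.inRange(hs,(5,140,90),(22,255,255))
    k,l,st,c=cv2.connectedComponentsWithStats(m)
    for i in range(1,k):
        if box[0]<c[i][0]<box[2] and box[1]<c[i][1]<box[3] and st[i][4]>20:
            print(n,st[i],c[i].round(1)); b=(l==i).astype(np.uint8)
            best=b; ct=c[i]
    obs.append((s,best))
def hull(s,p):
    cy,sy=np.cos(p[2]),np.sin(p[2]);pts=[]
    for x in(-18,18):
        for y in(-5,5):
            for z in(164,213): pts.append(proj(s,[p[0]+cy*x-sy*y,p[1]+sy*x+cy*y,z]))
    im=np.zeros(best.shape,np.uint8);sc=16
    cv2.fillConvexPoly(im,cv2.convexHull((np.array(pts)*sc).round().astype(np.int32)),1,shift=4);return im
from scipy.optimize import minimize
def f(p):
    q=(p[0],p[1],np.radians(p[2]));c=0
    for s,b in obs:
        h=hull(s,q);c-=(h&b).sum()/max(1,(h|b).sum())
    return c
r=minimize(f,[435.5,312.5,-15.7],method="Nelder-Mead",options=dict(initial_simplex=[[435,312,-16],[442,312,-16],[435,319,-16],[435,312,-11]]))
print(r.x.round(1),r.fun,f([435.5,312.5,-15.7]))
s=env.read_state();M=R.from_rotvec(s['ee_rot']).as_matrix();a=np.radians(r.x[2]+90)
v=M.T@[np.cos(a),np.sin(a),0];print('turn',np.degrees(np.arctan2(-v[0],v[1])),'TCP grasp',np.array([r.x[0],r.x[1],196])+18.7*M[:,2])
E
```

```text
wrist [ 305   88   22   68 1086] [315.8 121. ]
top [170 219  10  12  79] [174.6 224.6]
[435.2 313.8 -13.3] -1.4408664420422106 -1.3400538548011816
turn -9.768193692967868 TCP grasp [444.09042195 311.92197276 179.63199789]
```

```bash
python3 - <<'E'
from h import *
from scipy.optimize import minimize
obs=[]
for n,box in(("wrist",(295,85,335,175)),("top",(165,212,192,242))):
    s=imaging.snapshot(n);hs=cv2.cvtColor(s["img"],cv2.COLOR_RGB2HSV)
    k,l,st,c=cv2.connectedComponentsWithStats(cv2.inRange(hs,(5,140,90),(22,255,255)))
    i=[i for i in range(1,k) if box[0]<c[i][0]<box[2] and box[1]<c[i][1]<box[3] and st[i][4]>20][0]
    obs.append((s,(l==i).astype(np.uint8)))
def pts(s,p):
    a=np.radians(p[2]);cy,sy=np.cos(a),np.sin(a)
    return np.array([proj(s,[p[0]+cy*x-sy*y,p[1]+sy*x+cy*y,z+p[3]]) for x in(-18,18) for y in(-5,5) for z in(164,213)])
def f(p,o=None):
    c=0
    for s,b in o or obs:
        im=np.zeros(b.shape,np.uint8);cv2.fillConvexPoly(im,cv2.convexHull((pts(s,p)*16).round().astype(np.int32)),1,shift=4)
        c-=(im&b).sum()/(im|b).sum()
    return c
S=lambda d:[[435,313,-15,0],[443,313,-15,0],[435,320,-15,0],[435,313,-10,0],[435,313,-15,d]]
for d in(8,-8):
    r=minimize(f,S(0)[0],method="Nelder-Mead",options=dict(initial_simplex=S(d)));print(r.x.round(1),r.fun,[f(r.x,[o]) for o in obs])
p=[435.2,313.5,-15,0]
for s,b in obs: 
    ys,xs=np.nonzero(b);q=pts(s,p);print(xs.min(),xs.max(),ys.min(),ys.max(),q.min(0).round(),q.max(0).round())
E
```

```text
[436.9 313.8 -14.2  -2.4] -1.4815819531696173 [np.float64(-0.8786407766990292), np.float64(-0.6029411764705882)]
[438.3 313.8 -15.4  -2.3] -1.476483712628291 [np.float64(-0.8690763052208835), np.float64(-0.6074074074074074)]
305 325 87 154 [303.  86.] [327. 157.]
170 179 219 230 [169. 219.] [180. 235.]
```

```bash
python3 plan.py 407.5 319.5 249 4 -8.8
```

```text
[16.  8. 21.] [16.  9. 21.] [15. 10. 21.] [15. 10. 22.] -2.2 -> [407.3 319.6 248.5] y [0.24  0.971 0.017]
```

```bash
python3 -m jog '16 8 21 -2.2;16 9 21 -2.2;15 10 21 -2.2;15 10 22 -2.2;0 0 0 0' 50 >/dev/null;sh q.sh; python3 plan.py 445.3 311.4 178.6 4 0
```

```text
17.4 [ 9.06e-01  1.69e-01  2.04e+00 -6.41e-01  8.11e-01  1.00e-03] [406.  319.3 244.9] pitchsum -0.121 z [ 0.469 -0.105 -0.877] y [0.239 0.971 0.011] F [-0.2 -0.1 -0.2] 49.7 0.0
[-1.  0. 19.] [-1.  0. 19.] [-1.  0. 20.] [-0.  1. 19.] 0.0 -> [444.9 311.5 178.8] y [0.239 0.971 0.011]
```

```bash
python3 -m jog '-1 0 19 0;-1 0 19 0;-1 0 20 0;0 1 19 0;0 0 0 0' 50 >/dev/null;sh q.sh; python3 -m jog '0 0 0 0;0 0 0 0;0 0 0 0;0 0 0 0' 0 35 >/dev/null;sh q.sh; python3 d.py 444.5 311.5 228
```

```text
17.9 [ 0.826  0.303  2.052 -0.749  0.659  0.077] [446.5 311.2 181. ] pitchsum -0.127 z [ 0.471 -0.104 -0.876] y [0.242 0.97  0.014] F [-0.3  0.3 -0.1] 50.1 0.0
18.3 [ 0.828  0.302  2.052 -0.749  0.658  0.077] [445.9 312.7 181.6] pitchsum -0.129 z [ 0.472 -0.102 -0.876] y [0.239 0.971 0.016] F [-0.4  0.2 -0.4] 21.3 0.0
tool total [-21.5  -0.7 -41.2] rows 1 per row [-21.5  -0.7 -41.2]
```

Fingers are still closing.

```bash
python3 -m jog '0 0 0 0;0 0 0 0;0 0 0 0' 0 35 >/dev/null;sh q.sh; python3 -m jog '-11 0 -21 0;-11 0 -21 0;-11 0 -21 0;-11 0 -21 0;-22 0 -42 0;-22 0 -42 0' >/dev/null; sh q.sh;  python3 - <<'E'
from h import *
sd=imaging.snapshot("side");s=imaging.snapshot("top");w=imaging.snapshot("wrist")
a=sd["img"][150:400,120:400];b=s["img"][160:300,120:277];c=w["img"]
a=cv2.resize(a,(448,400));b=cv2.resize(b,(448,400))
im=np.hstack([a,cv2.resize(c[:,:,:],(350,262)).copy() if 0 else cv2.copyMakeBorder(cv2.resize(c,(350,262)),0,138,0,0,cv2.BORDER_CONSTANT)])
cv2.imwrite("pics/l1.png",im[:,:,::-1])
E
```

```text
18.6 [ 0.828  0.303  2.053 -0.75   0.66   0.077] [445.8 311.5 181. ] pitchsum -0.125 z [ 0.471 -0.105 -0.876] y [0.24  0.971 0.012] F [-1.9 -3.6  6.5] 9.5 35.0
19.2 [ 0.832  0.035  1.872 -0.507  1.031 -0.274] [440.5 310.  370.6] pitchsum -0.204 z [ 0.469 -0.104 -0.877] y [0.239 0.971 0.012] F [ 1.9  1.  -1.7] 9.7 35.0
```

View pics/l1.png

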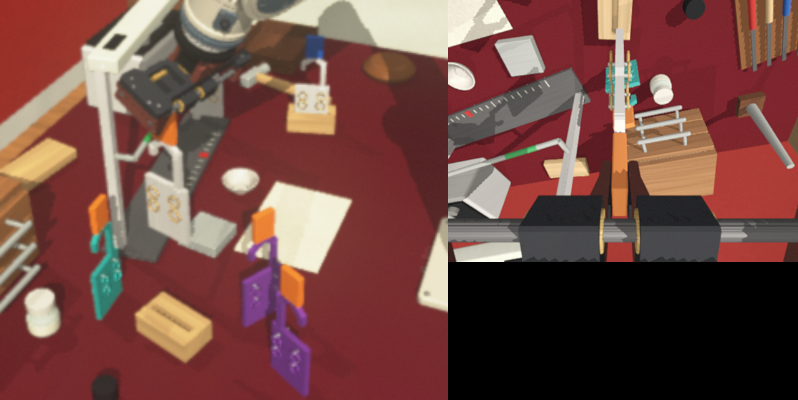

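The carrier is out of the rack and upright; the side crop shows the rack empty and the neighbours untouched. Next I tilt and yaw the tool at the back left.

```bash
python3 plan.py 250 480 800 11 0; python3 -m jog '0 0 0 0' 0 50 >/dev/null
```

```text
[ -1.  11. -44.] [ -1.  12. -44.] [ -1.  11. -44.] [ -0.  12. -44.] [ -1.  11. -44.] [ -0.  12. -43.] [ -1.  11. -44.] [ -0.  12. -43.] [ -1.  11. -44.] [ -0.  12. -43.] [ -1.  11. -44.] 0.0 -> [250.1 479.9 800.1] y [0.239 0.971 0.02 ]
```

```bash
python3 -m jog '-1 11 -44 0;-1 11 -44 0;-1 12 -44 0;0 12 -44 0;-1 11 -44 0;-1 11 -44 0;-1 12 -44 0;0 12 -44 0;-1 11 -44 0;-1 11 -44 0;-1 12 -44 0'  >/dev/null; sh q.sh; python3 plan.py -200 430 900 10 0
```

```text
20.6 [ 1.347  0.138  0.854 -0.581  2.071 -0.285] [250.7 482.1 799.4] pitchsum -0.079 z [ 0.47  -0.107 -0.876] y [0.239 0.971 0.01 ] F [ 0.   0.7 -1.6] 9.7 50.0
[ 32. -16. -29.] [ 32. -16. -29.] [ 32. -16. -30.] [ 32. -16. -29.] [ 33. -16. -30.] [ 32. -15. -29.] [ 33. -16. -30.] [ 32. -15. -29.] [ 33. -16. -30.] [ 32. -15. -29.] 0.0 -> [-199.5  430.4  899.7] y [0.239 0.971 0.01 ]
```

```bash
python3 -m jog '32 -16 -26 0;32 -16 -26 0;32 -16 -26 0;32 -16 -29 0;33 -16 -30 0;32 -15 -29 0;33 -16 -30 0;32 -15 -29 0;33 -16 -30 0;32 -15 -29 0'  >/dev/null; sh q.sh; python3 -m jog '-24 0 -43 0;-24 0 -43 0;-24 0 -43 0;-24 0 -43 0' >/dev/null;  sh q.sh; python3 plan.py -200 430 1100 4 0
```

```text
21.6 [ 2.19   0.366  0.335 -0.844  2.69   0.138] [-196.   428.3  888. ] pitchsum 0.249 z [ 0.474 -0.103 -0.875] y [0.238 0.971 0.015] F [ -1.1 -32.3  -0.7] 10.1 50.0
21.9 [ 2.199  0.381  0.086 -1.312  2.688 -0.368] [-139.9  395.7  969.1] pitchsum 0.013 z [ 0.522  0.003 -0.853] y [0.179 0.978 0.112] F [ 16.  -15.5  17.4] 9.9 49.9
[ -2.   9. -36.] [ -2.   9. -36.] [ -3.  10. -35.] [ -2.   9. -36.] 0.0 -> [-200.4  429.6 1099.9] y [0.179 0.978 0.112]
```

```bash
sh q.sh; python3 - <<'E'
from h import *
s=imaging.snapshot("side");t=imaging.snapshot("top");w=imaging.snapshot("wrist")
im=np.hstack([cv2.resize(x["img"],(266,200)) for x in(s,t,w)]);
im=np.hstack([cv2.resize(s["img"],(400,300)),cv2.resize(w["img"],(400,300))])
cv2.imwrite("pics/f1.png",im[:,:,::-1])
E
```

```text
21.9 [ 2.199  0.381  0.086 -1.312  2.688 -0.368] [-139.9  395.7  969.1] pitchsum 0.013 z [ 0.522  0.003 -0.853] y [0.179 0.978 0.112] F [ 16.  -15.5  17.4] 9.9 49.9
```

View pics/f1.png

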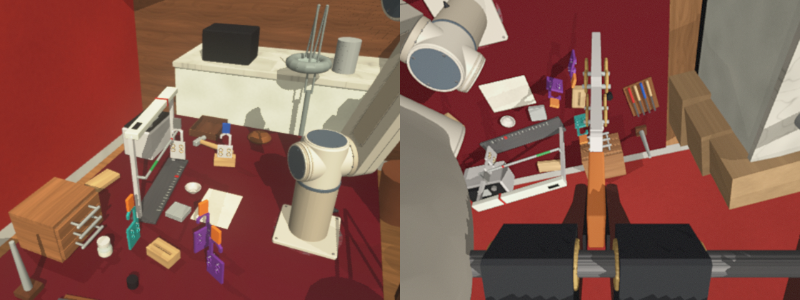

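```bash
sh q.sh; python3 -m jog '0 0 0 0;0 0 0 0' >/dev/null; sh q.sh
```

```text
22.1 [ 2.2    0.377  0.088 -1.311  2.689 -0.36 ] [-139.1  393.7  970.2] pitchsum 0.012 z [ 0.52   0.004 -0.854] y [0.184 0.976 0.116] F [ 0.2 -0.3 -1.9] 10.0 50.0
22.3 [ 2.199  0.378  0.089 -1.311  2.689 -0.361] [-139.3  394.5  969.5] pitchsum 0.014 z [ 0.521  0.002 -0.853] y [0.184 0.976 0.115] F [ 0.7 -0.3 -2.4] 9.4 50.0
```

```bash
python3 plan.py -260 430 890 4 0
```

```text
[37.  1.  1.] [37.  1.  1.] [37.  1.  2.] [38.  0.  1.] 0.0 -> [-260.3  429.7  889.9] y [0.184 0.976 0.115]
```

```bash
python3 -m jog '37 1 1 0;37 1 1 0;37 1 2 0;38 0 1 0;0 0 0 0' >/dev/null; sh q.sh; python3 -m jog '-14 6 -25 0;-14 6 -25 0;-14 6 -25 0;0 0 0 0' >/dev/null;sh q.sh
```

```text
22.8 [ 2.331  0.446  0.234 -0.988  2.669  0.121] [-264.5  431.6  885.8] pitchsum 0.207 z [ 0.527 -0.002 -0.85 ] y [0.18  0.978 0.109] F [-0.3  0.6 -3.2] 9.8 50.0
23.2 [ 2.326  0.454  0.086 -1.203  2.689 -0.121] [-232.8  414.2  930.7] pitchsum 0.088 z [ 0.522  0.041 -0.852] y [0.167 0.975 0.149] F [ 0.6 -0.2 -1.3] 9.4 50.0
```

```bash
python3 -m jog '5 8 -35 0;5 8 -35 0;5 8 -35 0;0 0 0 0' >/dev/null;sh q.sh; python3 plan.py 150 450 800 9 0
```

```text
23.6 [ 2.395  0.462  0.087 -1.227  2.689 -0.087] [-261.7  399.6  928.4] pitchsum 0.096 z [ 0.531  0.069 -0.844] y [0.146 0.974 0.171] F [ 0.   1.7 -1.7] 10.0 50.0
[-30.  10.  37.] [-30.  10.  37.] [-30.  10.  37.] [-30.  10.  37.] [-30.   9.  37.] [-29.  10.  36.] [-30.   9.  37.] [-29.  10.  36.] [-30.   9.  37.] 0.0 -> [150.5 449.7 800. ] y [0.146 0.974 0.171]
```

```bash
python3 -m jog '-30 10 37 0;-30 10 37 0;-30 10 37 0;-30 10 37 0;-30 10 37 0;-30 10 37 0;-30 10 37 0;-30 10 37 0;-30 10 37 0' >/dev/null;sh q.sh; cat > turn.py <<'E'
from h import *
from scipy.spatial.transform import Rotation as R
s=env.read_state();M=R.from_rotvec(s['ee_rot']).as_matrix();a=np.radians(97.3)
v=M.T@[np.cos(a),np.sin(a),0];print('turn',np.degrees(np.arctan2(-v[0],v[1])))
E
python3 turn.py
```

```text
24.5 [ 1.587 -0.036  1.046 -0.623  1.978 -0.085] [146.7 453.  806.8] pitchsum -0.154 z [ 0.535  0.07  -0.842] y [0.145 0.974 0.174] F [ 0.2  0.4 -1.8] 9.8 50.0
turn -18.609846092383613
```

```bash
python3 plan.py 400 72 500 12 -18.6
```

```text
[-11. -32.  31.] [-10. -33.  31.] [-10. -33.  31.] [ -9. -33.  30.] [ -8. -33.  31.] [ -7. -34.  30.] [ -6. -34.  31.] [ -5. -34.  30.] [ -4. -34.  31.] [ -3. -34.  30.] [ -2. -34.  31.] [ -2. -34.  30.] -1.55 -> [400.1  71.8 500.1] y [-0.128  0.992  0.002]
```

```bash
python3 -m jog '-11 -32 31 -1.55;-10 -33 31 -1.55;-10 -33 31 -1.55;-9 -33 30 -1.55;-8 -33 31 -1.55;-7 -34 30 -1.55;-6 -34 31 -1.55;-5 -34 30 -1.55;-4 -34 31 -1.55;-3 -34 30 -1.55;-2 -34 31 -1.55;-2 -34 30 -1.55' >/dev/null;sh q.sh; python3 turn.py; python3 plan.py 470 81 265 5 0
```

```text
25.7 [ 0.158 -0.462  1.988 -0.018  1.045 -1.535] [398.   70.7 500.6] pitchsum -0.571 z [ 0.536  0.07  -0.841] y [-0.127  0.992  0.001] F [-0.2  1.7 -1.5] 9.8 50.0
turn -0.04918110361084865
[13.  0. 48.] [13.  0. 47.] [13.  0. 48.] [14.  0. 47.] [13.  1. 48.] 0.0 -> [470.4  81.3 264.7] y [-0.127  0.992  0.001]
```

```bash
python3 -m jog '13 0 48 0;13 0 47 0;13 0 48 0;14 0 47 0;13 1 48 0;0 0 0 0;0 0 0 0' >/dev/null;sh q.sh; python3 - <<'E'
from h import *
from scipy.spatial.transform import Rotation as R
st=env.read_state();M=R.from_rotvec(st['ee_rot']).as_matrix();G=st['ee_pos']-18.7*M[:,2]
a=np.radians(7.3);u=np.array([np.cos(a),np.sin(a),0])
dn=.065*u+np.array([0,0,-.998]);H=G+44.4*dn;print('G',G.round(1),'H',H.round(1))
s=imaging.snapshot("side");t=imaging.snapshot("top");w=imaging.snapshot("wrist")
for x in(s,t): 
    im=x["img"].copy()
    for p,c in((H,(255,0,255)),(np.array([578.3,95,200]),(255,255,0)),(H-145*-dn if 0 else H+145*dn,(0,255,255))):
        q=proj(x,p);cv2.circle(im,tuple((q*16).round().astype(int).tolist()),16,c,1,shift=4)
    x["v"]=im
    print(proj(x,H).round(1),proj(x,[578.3,95,200]).round(1))
A=cv2.resize(s["v"][110:310,130:330],(400,400),interpolation=cv2.INTER_CUBIC);B=cv2.resize(t["v"][130:230,210:310],(400,400),interpolation=cv2.INTER_CUBIC)
cv2.imwrite("pics/p1.png",np.hstack([A,B])[:,:,::-1])
E
```

```text
26.4 [ 0.161 -0.063  2.264 -0.046  0.375 -1.499] [469.6  82.9 264.9] pitchsum -0.566 z [ 0.532  0.069 -0.844] y [-0.127  0.992  0.001] F [ 0.1 -0.3 -1.3] 9.8 50.0
G [459.6  81.6 280.6] H [462.5  82.  236.3]
[254.9 227. ] [213.8 232.1]
[257.9 212.4] [253.8 174.7]
```

View pics/p1.png

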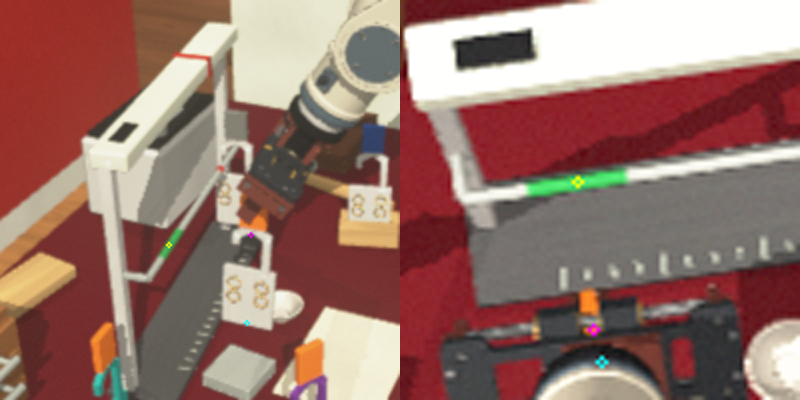

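The rail's green middle projects correctly in both views: side crop (170,243), top crop (578,182). The hook is at the right height, at side crop (250,236). Inserting now.

```bash
python3 plan.py 585.3 96.5 265 7 0
```

```text
[-13.  -0.   9.] [-14.  -0.   9.] [-13.  -0.  10.] [-14.  -0.   9.] [-13.  -0.  10.] [-14.  -1.   9.] [-13.  -0.  10.] 0.0 -> [585.2  96.8 264.8] y [-0.127  0.992  0.002]
```

```bash
python3 -m jog '-13 0 9 0;-14 0 9 0;-13 0 10 0;-14 0 9 0' >/dev/null;sh q.sh; python3 -m jog '-13 0 10 0;-14 -1 9 0;-13 0 10 0;0 0 0 0'>/dev/null; sh q.sh;  python3 - <<'E'
from h import *
from scipy.spatial.transform import Rotation as R
st=env.read_state();M=R.from_rotvec(st['ee_rot']).as_matrix();G=st['ee_pos']-18.7*M[:,2]
a=np.radians(7.3);u=np.array([np.cos(a),np.sin(a),0]);H=G+44.4*(.065*u+np.array([0,0,-.998]));print('H',H.round(1))
s=imaging.snapshot("side")
cv2.imwrite("pics/i1.png",cv2.resize(s["img"][150:290,150:300],(600,560),interpolation=cv2.INTER_CUBIC)[:,:,::-1])
E
python3 d.py 585.3 96.5 230
```

```text
26.9 [ 0.155  0.051  2.148 -0.038  0.367 -1.512] [536.5  91.5 267.5] pitchsum -0.576 z [ 0.54   0.071 -0.838] y [-0.127  0.992  0.002] F [-0.  -0.6 -1.8] 10.0 50.0
27.4 [ 0.149  0.141  2.057 -0.029  0.37  -1.524] [586.4  96.8 262.5] pitchsum -0.573 z [ 0.538  0.07  -0.84 ] y [-0.127  0.992  0.002] F [-0.8 -0.1 -2.4] 9.8 50.0
H [579.2  95.8 233.9]
tool total [16.7 -0.2 26.8] rows 1 per row [16.7 -0.2 26.8]
```

View pics/i1.png

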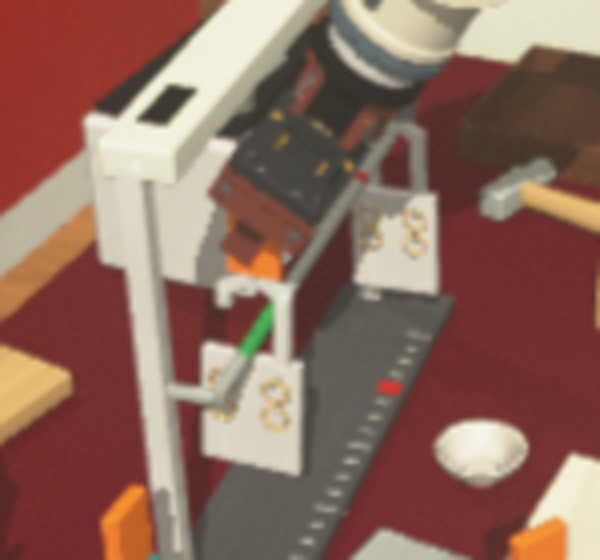

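The rail now runs under the leg between the body plate and the hook, and nothing is touching. Lowering.

```bash
python3 -m jog '4 0 6.5 0;4 0 6.5 0;4 0 6.5 0;3 0 5 0;0 0 0 0' >/dev/null;sh q.sh; python3 -m jog '1.5 0 2.5 0;1.5 0 2.5 0;0 0 0 0' >/dev/null; sh q.sh
```

```text
27.9 [ 0.149  0.191  2.087 -0.036  0.297 -1.517] [583.8  96.5 230.4] pitchsum -0.567 z [ 0.533  0.069 -0.843] y [-0.127  0.992  0.001] F [ 0.2  0.1 -1.5] 9.8 50.0
28.2 [ 0.149  0.197  2.089 -0.038  0.283 -1.515] [585.8  96.7 228.3] pitchsum -0.574 z [ 0.538  0.07  -0.84 ] y [-0.127  0.992  0.002] F [-8.1 -1.7 14.5] 9.4 50.0
```

```bash
python3 -m jog '0 0 0 0;0 0 0 0;0 0 0 0;0 0 0 0;0 0 0 0;0 0 0 0' 20 >/dev/null; sh q.sh; python3 -m jog '0 0 0 0;0 0 0 0;0 0 0 0;0 0 0 0' 0 12 >/dev/null; sh q.sh; python3 - <<'E'
from h import *
t=imaging.snapshot("top")
hs=cv2.cvtColor(t["img"],cv2.COLOR_RGB2HSV)
m=(cv2.inRange(hs,(0,150,120),(4,255,255))|cv2.inRange(hs,(176,150,120),(180,255,255)))
k,l,st,c=cv2.connectedComponentsWithStats(m[100:215,200:400])
for i in range(1,k):
    if st[i][4]>4: print(st[i],(c[i]+[200,100]).round(2))
s=t
E
```

```text
28.8 [ 0.149  0.2    2.09  -0.038  0.283 -1.515] [584.8  96.6 226. ] pitchsum -0.569 z [ 0.535  0.07  -0.842] y [-0.127  0.992  0.002] F [-0.5  0.5  1.6] 20.3 0.0
29.2 [ 0.149  0.2    2.09  -0.038  0.283 -1.515] [584.8  96.6 226.1] pitchsum -0.57 z [ 0.535  0.07  -0.842] y [-0.127  0.992  0.002] F [-0.1  0.4 -0.5] 10.0 12.0
[130  17   9  26 117] [334.44 129.47]
[129  63   4   4  14] [330.29 164.5 ]
[124  86   5   6  25] [325.76 188.48]
[123  96   5   3   5] [325.  197.2]
[129  96   2   5   7] [329.43 197.86]
[108 102   5   3   6] [310. 203.]
[112 103   3   4   5] [313.2 204.8]
[ 88 104   5   6   6] [289.83 206.5 ]
[100 105   7   7  14] [303.14 207.79]
[ 93 106   3   5   6] [293.83 207.67]
[173 107   3   5   7] [374.14 208.86]
[134 108   4   3   5] [335.6 209.2]
```

```bash
python3 - <<'E'
from h import *
t=imaging.snapshot("top");v=np.array([-.127,.992,0])
for n,uv,z in(("rail",(330.29,164.5),204),("tick",(325.76,188.48),12),("clip",(334.44,129.47),380)):
    p=atz(t,uv,z);print(n,p.round(1),'along',(p@v).round(1))
st=env.read_state();print('tcp along',st['ee_pos']@v)
s=imaging.snapshot("side");hs=cv2.cvtColor(s["img"],cv2.COLOR_RGB2HSV)
m=cv2.inRange(hs,(0,150,100),(4,255,255))|cv2.inRange(hs,(176,150,100),(180,255,255))
print([ (d["p"],d["at"]) for d in models.cut_out(s,"mark_rail")], proj(s,[605.5,-118.5,200]))
k,l,stt,c=cv2.connectedComponentsWithStats(m)
for i in range(1,k):
    if 4<stt[i][4]<200 and 200<c[i][0]<280 and c[i][1]<270: print(stt[i],c[i].round(1))
for w in(-113,-118.5,-124): print(w,proj(s,[605.5,w,200]).round(1))
E
```

```text
rail [ 603.9 -118.3  204. ] along -194.0
tick [ 587.3 -121.1   12. ] along -194.7
clip [ 636.1 -113.4  380. ] along -193.2
tcp along 21.540299934322064
[] [239.30181671 194.71073968]
[217 137   6   1   6] [219.5 137. ]
[224 138  11   3  12] [229.4 138.3]
[245 245   5   3  11] [246.9 246.4]
[278 253   4   4   8] [279.9 254.4]
-113 [238.5 195.5]
-118.5 [239.3 194.7]
-124 [240.1 193.9]
```

```bash
python3 -m jog '0 -8 0 0;0 -15 0 0;0 -20 0 0;0 -20 0 0;0 -20 0 0;0 -17 0 0' >/dev/null;sh q.sh; python3 -m jog '0 -20 0 0;0 -20 0 0;0 -20 0 0;0 -20 0 0;0 -15 0 0;0 -10 0 0;0 0 0 0' >/dev/null;sh q.sh; python3 - <<'E'
from h import *
v=np.array([-.127,.992,0]);st=env.read_state();print('tcp along',st['ee_pos']@v)
t=imaging.snapshot("top");s=imaging.snapshot("side");w=imaging.snapshot("wrist")
im=[cv2.resize(t["img"][130:230,270:370],(400,400),interpolation=cv2.INTER_CUBIC),cv2.resize(s["img"][120:270,180:330],(400,400),interpolation=cv2.INTER_CUBIC)]
cv2.imwrite("pics/s1.png",np.hstack(im)[:,:,::-1])
E
```

```text
30.0 [-0.085  0.209  2.076  0.378  0.317 -2.11 ] [597.8  -3.3 226.3] pitchsum -0.539 z [ 0.536  0.07  -0.842] y [-0.127  0.992  0.002] F [ 0.2  1.4 -0.3] 10.2 12.0
30.7 [-0.308  0.254  2.014  0.603  0.412 -2.504] [ 611.6 -108.2  226.4] pitchsum -0.462 z [ 0.537  0.068 -0.841] y [-0.125  0.992  0.   ] F [ 2.7 -2.1  1.2] 9.8 12.0
tcp along -184.9688082271201
```

View pics/s1.png

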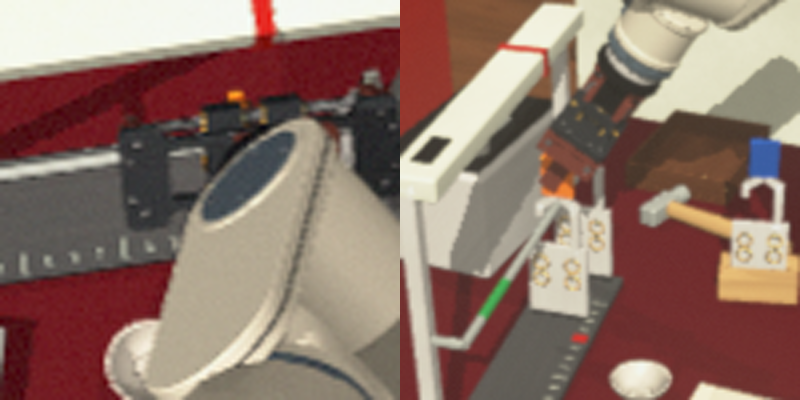

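The carrier is still on the rail, 9 mm short of the mark in line with the red clip. Joint 6 is close to its limit, so I'll add a small turn.

```bash
python3 -m jog '0 -3 0 1;0 -3 0 1;0 -2 0 0.5;0 -1 0 0;0 0 0 0' >/dev/null;sh q.sh; python3 - <<'E'
from h import *
v=np.array([-.127,.992,0]);st=env.read_state();print('tcp along',st['ee_pos']@v)
t=imaging.snapshot("top")
hs=cv2.cvtColor(t["img"],cv2.COLOR_RGB2HSV);m=cv2.inRange(hs,(6,150,110),(22,255,255))[140:175,310:345]
ys,xs=np.nonzero(m);u=xs.mean()+310;vv=ys.mean()+140;print(len(xs),u,vv)
for z in(250,258):print('tab along',(atz(t,(u,vv),z)@v).round(1))
E
```

```text
31.4 [-0.322  0.258  2.007  0.615  0.424 -2.484] [ 612.2 -114.4  226.4] pitchsum -0.452 z [ 0.536  0.071 -0.841] y [-0.091  0.995  0.026] F [4.4 3.4 4.3] 9.5 12.0
tcp along -191.23162103715927
18 328.6666666666667 156.38888888888889
tab along -186.8
tab along -185.6
```

```bash
python3 -m jog '0 -2 0 0;0 -1 0 0;0 0 0 0;0 0 0 0' >/dev/null;sh q.sh; python3 -m jog '0 0 0 0;0 0 0 0;0 0 0 0;0 0 0 0' 30 >/dev/null;sh q.sh; python3 -m jog '0 0 -15 0;0 0 -25 0;0 0 -30 0;0 0 -40 0;0 0 -40 0;0 0 -40 0;0 0 0 0' >/dev/null; sh q.sh; python3 - <<'E'
from h import *
v=np.array([-.127,.992,0]);p0=np.array([603.9,-118.3,0])
t=imaging.snapshot("top");s=imaging.snapshot("side");w=imaging.snapshot("wrist")
hs=cv2.cvtColor(t["img"],cv2.COLOR_RGB2HSV);m=cv2.inRange(hs,(6,150,110),(22,255,255))[140:180,310:345]
ys,xs=np.nonzero(m);print(len(xs),xs.mean()+310,ys.mean()+140)
if len(xs):print('tab along',(atz(t,(xs.mean()+310,ys.mean()+140),260)@v).round(1))
print([(d["p"],d["at"]) for d in models.cut_out(w,"carrier_tab")],proj(w,[603.9,-118.3,243]))
A=cv2.resize(w["img"],(400,300));B=cv2.resize(s["img"][120:270,170:370],(400,300),interpolation=cv2.INTER_CUBIC);C=cv2.resize(t["img"][120:195,290:390],(400,300),interpolation=cv2.INTER_CUBIC)
cv2.imwrite("pics/e1.png",np.vstack([np.hstack([A,B]),np.hstack([C,C*0])])[:,:,::-1])
E
```

```text
31.8 [-0.328  0.26   2.005  0.619  0.427 -2.493] [ 612.6 -117.5  226.3] pitchsum -0.45 z [ 0.536  0.071 -0.841] y [-0.091  0.996  0.026] F [3.7 3.5 5.3] 10.2 12.0
32.2 [-0.33   0.261  2.006  0.618  0.426 -2.493] [ 611.6 -118.5  225.1] pitchsum -0.449 z [ 0.534  0.07  -0.842] y [-0.09   0.996  0.026] F [ 0.1 -0.6  0.7] 30.1 0.0
32.9 [-0.452 -0.112  1.992  0.422  0.807 -2.33 ] [ 510.4 -133.   390.8] pitchsum -0.454 z [ 0.541  0.066 -0.838] y [-0.089  0.996  0.021] F [-0.  -0.9  0.5] 30.4 0.0
95 331.3578947368421 161.01052631578946
tab along -190.4
[(0.61, [276.6, 145.1])] [277.8741028  197.85531925]
```

View pics/e1.png

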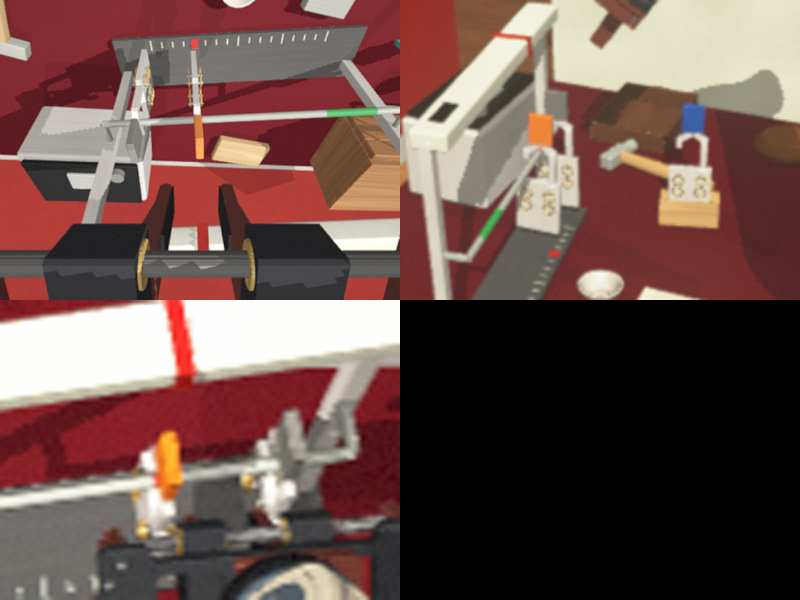

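The carrier hangs free on the rail at the mark, and the robot is clear. Both carriers, the lamp and the dish are in place. Now I'll measure the centring precisely.

```bash
python3 - <<'E'
from h import *
from scipy.optimize import minimize
v=np.array([-.127,.992,0]);obs=[]
for n,box in(("top",(310,140,345,180)),("wrist",(255,130,300,230)),("side",(225,165,255,205))):
    s=imaging.snapshot(n);hs=cv2.cvtColor(s["img"],cv2.COLOR_RGB2HSV)
    k,l,st,c=cv2.connectedComponentsWithStats(cv2.inRange(hs,(6,140,80),(22,255,255)))
    I=[i for i in range(1,k) if box[0]<c[i][0]<box[2] and box[1]<c[i][1]<box[3] and st[i][4]>20]
    print(n,[(st[i].tolist()) for i in I])
    if I: obs.append((n,s,(l==max(I,key=lambda i:st[i][4])).astype(np.uint8)))
    m=cv2.inRange(hs,(0,150,90),(4,255,255))|cv2.inRange(hs,(176,150,90),(180,255,255))
    q=proj(s,[604.5,-118.5,200]).round().astype(int);print(' mark at',q,'red px near',[(int(x)-12+q[0],int(y)-6+q[1]) for y,x in zip(*np.nonzero(m[q[1]-6:q[1]+7,q[0]-12:q[0]+13]))][:12])
def f(p,o):
    c=0;a=np.radians(p[2]);cy,sy=np.cos(a),np.sin(a)
    for n,s,b in o:
        q=np.array([proj(s,[p[0]+cy*x-sy*y,p[1]+sy*x+cy*y,z]) for x in(-18,18) for y in(-5,5) for z in(211,260)])
        im=np.zeros(b.shape,np.uint8);cv2.fillConvexPoly(im,cv2.convexHull((q*16).round().astype(np.int32)),1,shift=4);c-=(im&b).sum()/(im|b).sum()
    return c
for o in[obs]+[[x] for x in obs]:
    r=minimize(f,[604,-118,7],args=(o,),method="Nelder-Mead",options=dict(initial_simplex=[[600,-118,7],[608,-118,7],[604,-112,7],[604,-122,12]]))
    print([x[0] for x in o],r.x.round(1),round(r.fun/len(o),2),'along',(np.append(r.x[:2],0)@v).round(1))
E
```

```text
top [[329, 152, 6, 18, 91]]
 mark at [330 165] red px near [(np.int64(318), np.int64(159)), (np.int64(319), np.int64(159)), (np.int64(320), np.int64(159)), (np.int64(321), np.int64(159)), (np.int64(322), np.int64(159)), (np.int64(323), np.int64(159)), (np.int64(324), np.int64(159)), (np.int64(335), np.int64(159)), (np.int64(336), np.int64(159)), (np.int64(337), np.int64(159)), (np.int64(338), np.int64(159)), (np.int64(339), np.int64(159))]
wrist [[270, 163, 14, 63, 745]]
 mark at [275 170] red px near [(np.int64(263), np.int64(164)), (np.int64(264), np.int64(164)), (np.int64(265), np.int64(164)), (np.int64(266), np.int64(164)), (np.int64(267), np.int64(164)), (np.int64(268), np.int64(164)), (np.int64(269), np.int64(164)), (np.int64(281), np.int64(164)), (np.int64(268), np.int64(176)), (np.int64(269), np.int64(176)), (np.int64(282), np.int64(176)), (np.int64(283), np.int64(176))]
side [[234, 176, 13, 17, 180]]
 mark at [240 195] red px near []
['top', 'wrist', 'side'] [ 603.5 -118.3    7.4] -0.82 along -194.0
['top'] [ 603.6 -118.2    7.9] -0.75 along -193.9
['wrist'] [ 602.  -118.5    7.5] -0.93 along -194.0
['side'] [ 602.5 -120.9   10. ] -0.81 along -196.4
```

```bash
python3 -m jog '0 0 -20 0;0 0 0 0;0 0 0 0;0 0 0 0;0 0 0 0' >/dev/null; python3 -c "
from h import *
print(env.read_state()['clock']);print(env.sign_off())"
```

```text
33.75
the job is handed in; nothing more can be done
None
```

I hooked the orange-tab carrier onto the green end of the rail and slid it to the red mark, where it hangs free; the cameras put it within about 1 mm of the mark (side view alone: 2.4 mm). I handed the job in at 33.8 s, with the lamp, bench items and other carriers untouched as far as the cameras and force readings show.

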